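Post a scrap heat sink through the spring flap of the scrap box

TASK

Post the finned heat sink that lies on the loading tray into the scrap box: push the self-closing flap open with one fingertip and, while that finger keeps it open, push the heat sink along the tray and through the doorway with the other finger so that it drops into the bin. Only push it, never lift it, do not shove the flap open with the heat sink, and leave the other parts round the box where they are. Then draw the fingers back out so that the flap shuts by itself.

Things in the scene. Friction and masses are not known exactly. Their poses are not given: they have to be found in the camera images.
- scrap_box: Grey sheet-steel scrap box (fixed, 160 mm deep, 152 mm wide, 102 mm high, plus a loading tray in front). Origin on the bench under the plane of the shut flap, mid-width; +x points into the box, +y to the left seen from the tray, +z up. Front wall x -3 to 5 mm, 60 mm high; above it the doorway, y -55 to +56 mm, has NO lintel: fingers pointing down can pass through it.
- bin_floor (a point): Middle of the bin's floor behind the flap: x = 81, y = 0, z = 6 mm in the scrap box's frame (same axes). The bin is open-topped: inside x 5 to 156, y -72 to 72 mm, walls 102 mm high; a hood strip at wall-top height covers only x 128 to 160 mm. The floor lies 54 mm below the tray, so what is pushed past the sill (x = 5 mm) drops.
- doorway (a point): Middle of the lane on deck level in the plane of the shut flap: x = 0, y = -32, z = 60 mm in the scrap box's frame (same axes). The loading tray in front of it spans x -125 to -3, y -60 to -4 mm; its deck is 60 mm above the bench, with ribs 6 mm high and 6 mm wide along both sides, leaving a straight lane 44 mm wide into the doorway. Left of the tray is open air.
- flap (a joint): Flap angle, rad: 0 shut, grows as it swings inward (box +x), at most 1.6. Upright aluminium plate 104 mm long, 3 mm thick, 64 to 100 mm above the bench, hinged on an upright axis at box x = 0, y = +53 mm (left); free edge at y = -51 mm when shut. A spring shuts it: 0.10 N m when shut, 0.24 at 1.2 rad (about 4 N on a fingertip). A finger 25 mm right of the hinge going 80 mm inward opens it to about 1.4.
- flap_edge (a point): Middle of the flap's free edge, 82 mm above the bench, 104 mm from its hinge axis.
- heat_sink_mid (a point): Centre (half-way up) of the finned aluminium heat sink that is to be posted: 50 mm long, 38 mm wide, 29 mm high, about 70 g, loose, lying in the lane on the deck of the loading tray, centre 45 to 75 mm in front of the flap, its long side (this point's y axis) along the lane within a few degrees. It slides freely along the lane when pushed near the middle of its rear end.
- microscope: Stereo microscope, part of the bench, fixed at about x = 0.68, y = -0.05 m; its head stands some 0.45 m high and overhangs towards the robot: do not swing the arm through it. Origin at its foot.
- small_capacitor: Small dark capacitor, 25 mm diameter, 41 mm tall, loose, standing on the bench left of the loading tray; leave it. Origin at its underside.
- big_capacitor: Blue capacitor, 35 mm diameter, 50 mm tall, loose, standing on the bench right of the loading tray; leave it. Origin at its underside.
- flux_jar: Small white screw-lid jar 46 mm diameter, 36 mm tall, loose, on the bench left of the bin; leave it. Origin at its underside.
There are look-alikes about, which are no part of the job. What is shaped like the part that bears heat_sink_mid but orange, pink or purple is not meant.

How it is judged:
On the way, in this order (a step that is already met when the one before it is completed fails the run):
1. a finger holds the flap open while the heat sink is still on the loading tray (value of joint flap above 0.6 rad and contact force between the fingers and flap above 0.2 N and x of heat_sink_mid in the frame of scrap_box below 0 m and z of heat_sink_mid in the frame of scrap_box above 0.065 m), for 0.05 s.
2. the heat sink has dropped into the bin while a finger still holds the flap open (value of joint flap above 0.6 rad and contact force between the fingers and flap above 0.2 N and x of heat_sink_mid in the frame of scrap_box between 0.015 and 0.15 m and y of heat_sink_mid in the frame of scrap_box between -0.072 and 0.072 m and z of heat_sink_mid in the frame of scrap_box below 0.045 m), for 0.1 s.
At the end, for the whole second after the job is handed in: The heat sink lies at rest inside the bin behind the flap (its centre lower than 45 mm above the bench), the flap is shut (within 0.06 rad), and the three loose parts round the box are within 15 mm of where they stood (x of heat_sink_mid in the frame of scrap_box between 0.015 and 0.15 m and y of heat_sink_mid in the frame of scrap_box between -0.072 and 0.072 m and z of heat_sink_mid in the frame of scrap_box below 0.045 m and value of joint flap below 0.06 rad and linear speed of heat_sink below 0.03 m/s and distance of each of small_capacitor, big_capacitor, flux_jar from where it was at the start of the episode below 0.015 m); the robot touches nothing.
It fails at once if the heat sink is lifted more than 15 mm off the tray (z of heat_sink_mid in the frame of scrap_box above 0.09 m).
It fails at once if the heat sink pushes against the flap (over 0.8 N) (contact force between heat_sink and flap above 0.8 N).
It fails at once if the heat sink falls off the tray onto the bench (z of heat_sink_mid in the frame of scrap_box below 0.06 m and (x of heat_sink_mid in the frame of scrap_box below -0.01 m or y of heat_sink_mid in the frame of scrap_box below -0.08 m or y of heat_sink_mid in the frame of scrap_box above 0.08 m)).
It fails at once if a part beside the box is moved more than 15 mm (distance of any of small_capacitor, big_capacitor, flux_jar from where it was at the start of the episode above 0.015 m).
It also fails if it takes over 42 s, if anything falls off the work surface, if the arm or the gripper's body presses on something with over 40 N, if the wrist force passes 120 N, or if a joint passes its speed limit or range.

ROBOT

A 6-joint arm with a two-finger parallel gripper is mounted at the origin on a cart in front of the work surface, level with it; the furniture and walls round the work are solid. World frame = base frame: x ahead of the robot, y to its left, z up, the work surface at z = 0. Lengths are in m, angles in rad, forces in N, time in s.
With the tool pointing down it reaches from about 0.375 to 0.925 m from the base axis. Payload 5.7 kg.
Tool frame: the origin (TCP) lies on the centre line of the jaws, within the pads' length; the fingertips stand 25 mm ahead of it and the grasp point (between the pads) lies 6 mm ahead of it; z points along the fingers, y is the line along which they close (so a half turn about z gives the same grasp; the last joint's range is limited). The gripper opens to 85 mm and grips with 20 to 120 N. Pads are 22 mm wide; open, the fingers measure 114 mm over their backs; the gripper's body (76 mm by 85 mm) begins 54 mm behind the grasp point. The pads swing forward as they close: fully open they stand 13 mm farther back than shut.
Start: joints at [1.144, 0.359, 1.51, -0, 1.272, -0.115], TCP at [0.184, 0.571, 0.256] pointing down, gripper open.
Joint ranges: [-2.97, 2.97], [-1.01, 2.36], [0.21, 2.38], [-0.96, 4.11], [0.2, 2.71], [-2.98, 2.98]. Speed limits (rad/s): [2.39, 2.39, 3.14, 3.14, 3.14, 3.14].

INTERFACE

Orientations are given as a unit quaternion [w, x, y, z].
In Python, from cell import bot gives the robot as it stands.
- The arm moves only by the tool jog_arm, never from a script. Its argument "targets" is one flat list of numbers, 7 for each row, row after row: the finger opening in m, from 0 to 0.0854, then the shift along the tool's x, y, z in m, then the turn, a rotation vector about the tool's x, y, z in degrees. A call has 1 to 20 rows; each row shifts and turns the commanded pose from where the row before left it, along the tool's axes as they then stand; what a row does not reach is not made up. A row lasts 1/12 s, in which the tool goes at most 41.7 mm and 7.16 degrees, less where a joint would pass 70% of its speed; a pose out of reach is approached as far as the arm can. A call with a gripper value outside its range is refused whole. The fingers move at their own pace and stop on an object; "grip_force" is the grip in N (left out, the last holds). Time passes only in rows, so rows that do not move let the fingers close. It gives the time, the measured TCP pose, the force, the opening and the grip force at its end, in the units of the state.
- bot.sense(): the state, without advancing time (a new reading comes with each control period).
- bot.capture(name): name is "scene" or "side" or "wrist"; returns the picture (400x640x3 uint8, red, green, blue); there is no depth.
- bot.camera_params(name): a dict with "camera_matrix" (3x3 intrinsics, pixels), "R" (3x3) and "t" (3): a world point X has camera coordinates R X + t; the wrist camera has in their place "T_tool_cam" (4x4, takes a point from camera to tool coordinates, whose origin is the TCP and whose axes are the flange's). Camera axes: x right, y down, z forward; pixel columns grow to the right and rows downward; lengths in m; the calibration is good to about 2 mm. A picture is of the moment at which its call begins: read the wrist's pose just before it. camera_params takes no time and is no camera call.
- bot.finish_job(): hands the job in; it is judged then, once.
The state is a dict: "clock": time; "joint_pos": joint angles; "dq": joint speeds; "effort": joint torques, N m; "eef_pos": TCP position; "ee_rot": TCP orientation; "contact_force": force on the tool from outside, world axes, zero at the start; "wrist_torque": the same for the moment, N m; "gripper_width": finger opening in m; "gripper_force": force on a finger pad.
Only numpy, scipy, OpenCV 4.12 (cv2) and the standard library are available. Lean on these libraries where they do the work, as an engineer would, in place of code of your own. Each camera call takes 0.05 s, during which the arm holds its last target. There are 200 camera calls.

## Working session

There is one attempt and no reset: what is moved stays moved. The work goes in short steps, Python scripts to look and compute and a tool call to move; the robot and the scene stay as the last step left them, time stands still between calls to the robot, and variables do not carry over. Pictures are saved under pics/ and viewed, at most 10 in all, crops included, and the job is handed in when it is done.

Besides the shell and the picture viewer there is one more tool, called after "Call:" as a command line: name --argument value ..., lists and objects as JSON in quotes. jog_arm: Moves the arm, as the interface text tells. Its arguments: {"type":"object","properties":{"targets":{"type":"array"},"grip_force":{"type":"number"}},"required":["targets"]}

```bash
mkdir -p pics
python3 - <<'E'
from cell import bot
import cv2,numpy as np
s=bot.sense();print(s)
for n in ["scene","side","wrist"]:
    im=bot.capture(n);cv2.imwrite(f"pics/{n}0.png",im[:,:,::-1]);p=bot.camera_params(n);print(n,{k:np.round(v,4).tolist() for k,v in p.items()})
E
```

```text
{'clock': 0.0, 'joint_pos': array([ 1.14391006e+00,  3.59520136e-01,  1.51142880e+00,  2.05395638e-05,
        1.27248509e+00, -1.15113077e-01]), 'dq': array([-0.00084772, -0.00244836,  0.00037902,  0.000167  , -0.00134576,
        0.00097089]), 'effort': array([-1.43284466e-03, -5.27605212e+01, -2.78623044e+01, -4.99427842e-04,
        1.32891617e-02, -6.16506568e-06]), 'eef_pos': array([0.18379573, 0.57049912, 0.25544591]), 'ee_rot': array([-2.55919294e-04,  1.55258930e-01,  9.87873381e-01, -8.84461767e-04]), 'contact_force': array([-0.43466967, -0.21865029, -0.56199545]), 'wrist_torque': array([ 0.04732955, -0.02375985,  0.02265975]), 'gripper_force': 0.0, 'gripper_width': 0.08573679164484013}
scene {'camera_matrix': [[426.4295, 0.0, 315.8337], [0.0, 426.4295, 205.0149], [0.0, 0.0, 1.0]], 'R': [[-0.7836, -0.6213, 0.0015], [-0.3259, 0.409, -0.8524], [0.529, -0.6684, -0.5229]], 't': [0.2414, 0.3441, 0.5272]}
side {'camera_matrix': [[387.7681, 0.0, 318.5134], [0.0, 387.7681, 198.3548], [0.0, 0.0, 1.0]], 'R': [[0.9831, -0.1826, -0.0117], [-0.1123, -0.5519, -0.8263], [0.1444, 0.8137, -0.5631]], 't': [-0.5772, -0.0466, 1.2915]}
wrist {'camera_matrix': [[292.8843, 0.0, 324.2256], [0.0, 292.8843, 201.281], [0.0, 0.0, 1.0]], 'T_tool_cam': [[-0.0008, -0.9538, -0.3006, 0.0766], [1.0, -0.0005, -0.0008, -0.0004], [0.0006, -0.3006, 0.9538, -0.118], [0.0, 0.0, 0.0, 1.0]]}
```

View pics/scene0.png

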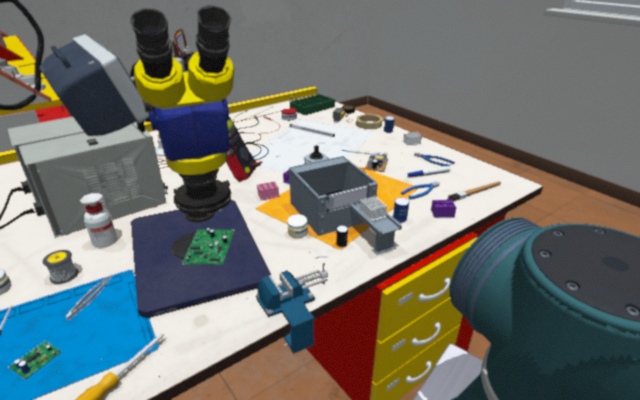

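View pics/side0.png

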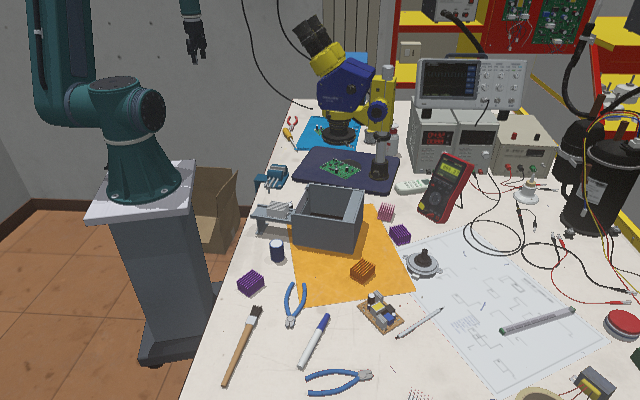

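The scene view shows the box around (335,190), its tray around (375,225), the dark capacitor at (342,236), the jar at (297,226) and the blue capacitor at (401,210). In the side view the box is at (330,215) and the tray at (272,215). I'll zoom in on both.

Run:
```python
import cv2
a=cv2.imread("pics/scene0.png")[145:265,270:430];b=cv2.imread("pics/side0.png")[170:270,240:380]
cv2.imwrite("pics/c1.png",cv2.resize(a,None,fx=5,fy=5,interpolation=cv2.INTER_CUBIC));cv2.imwrite("pics/c2.png",cv2.resize(b,None,fx=5.7,fy=5.7,interpolation=cv2.INTER_CUBIC))
```

```text
(no output)
```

View pics/c1.png

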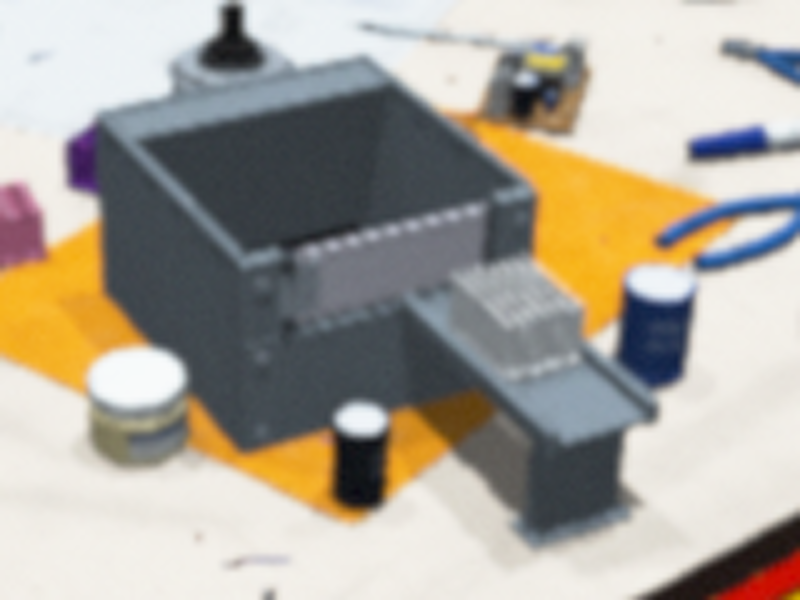

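View pics/c2.png

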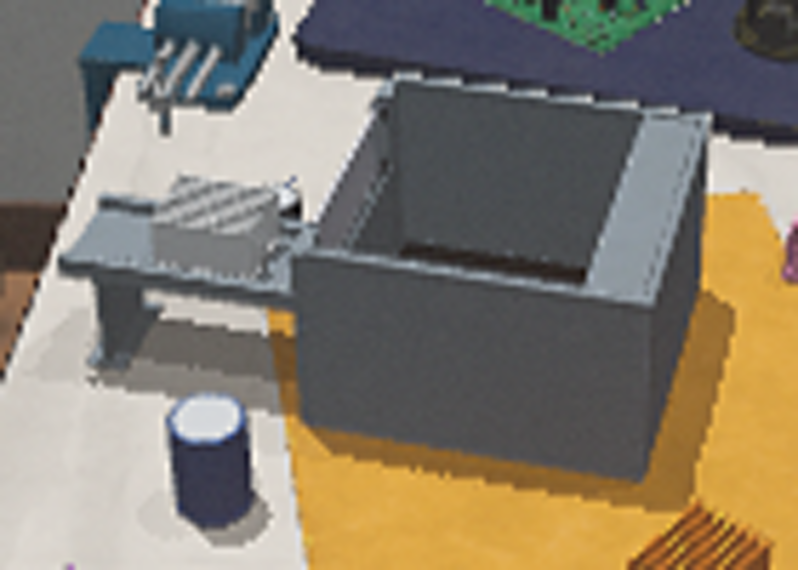

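The scene crop shows the box's top corners at (245,262), (100,117), (368,60) and (535,190). The heat sink top is at about (450,272), (525,258), (583,307), (505,330). The side crop shows the box corners at (390,78), (710,115), (650,303), (298,250). I'll cast rays from these onto known heights.

```bash
cat > h.py <<'E'
from cell import bot
import numpy as np
def cast(n,pts,z):
    p=bot.camera_params(n);K,R,t=map(np.array,(p["camera_matrix"],p["R"],p["t"]))
    c=-R.T@t;d=(R.T@np.linalg.inv(K)@np.c_[pts,np.ones(len(pts))].T).T
    return c+d*((z-c[2])/d[:,2])[:,None]
def fit(B,W):
    b,w=B.mean(0),W.mean(0);x=(B-b);y=(W-w)
    a=np.arctan2((x[:,0]*y[:,1]-x[:,1]*y[:,0]).sum(),(x*y).sum());R=np.array([[np.cos(a),-np.sin(a)],[np.sin(a),np.cos(a)]])
    return a,R,w-R@b
E
python3 - <<'E'
from h import *
A=lambda l:np.array(l)/5+[270,145]-.4
S=lambda l:np.array(l)/5.7+[240,170]-.4
B=np.array([[-3,76],[160,76],[160,-76],[-3,-76]])/1e3
ws=cast("scene",A([[245,262],[100,117],[368,60],[535,190]]),.102)[:,:2]
wd=cast("side",S([[390,78],[710,115],[650,303],[298,250]]),.102)[:,:2]
for W in(ws,wd,(ws+wd)/2):
    a,R,t=fit(B,W);print(np.degrees(a),t,((W-t)@R-B)*1e3)
tb=lambda P:((P[:,:2]-t)@R*1e3).round(1)
print("sink",tb(cast("scene",A([[450,272],[525,258],[583,307],[505,330]]),.089)),tb(cast("scene",A([[510,375],[580,358]]),.06)))
print("sinkside",tb(cast("side",S([[175,178],[278,185],[265,235],[152,225]]),.089)),tb(cast("side",S([[152,260],[262,278]]),.06)))
print("tray",tb(cast("scene",A([[655,408],[555,440]]),.063)),tb(cast("side",S([[60,262],[100,198]]),.063)))
print("caps",tb(cast("scene",A([[360,418]]),.041)),tb(cast("scene",A([[660,283]]),.05)),tb(cast("scene",A([[138,375]]),.036)),cast("scene",A([[360,418]]),.041))
print("flap",tb(cast("scene",A([[300,250],[483,208]]),.1)))
E
```

```text
-25.297412004137243 [ 0.47793041 -0.33094122] [[ 3.84341816 -2.05423625]
 [-3.34881071 -1.06805779]
 [-3.97006652  1.52928682]
 [ 3.47545907  1.59300722]]
-24.99553893195642 [ 0.47863185 -0.33011829] [[ 2.77661822 -3.05984577]
 [-1.46544821  0.36736955]
 [-3.40151322  0.8553166 ]
 [ 2.0903432   1.83715962]]
-25.145747982103497 [ 0.47828046 -0.33053054] [[ 3.31254655 -2.55770825]
 [-2.40833405 -0.34913013]
 [-3.68612197  1.19232215]
 [ 2.78190947  1.71451623]]
sink [[-27.2 -13.6]
 [-31.5 -50. ]
 [-77.6 -49.4]
 [-78.4  -9.3]] [[-72.2 -18.2]
 [-74.4 -53.1]]
sinkside [[-80.9 -16.3]
 [-31.6 -10.3]
 [-24.8 -49.7]
 [-77.8 -54.6]] [[-84.6 -43.9]
 [-29.7 -44.9]]
tray [[-124.2  -56.5]
 [-125.    -5.8]] [[-124.3  -59.3]
 [-125.8   -6.1]]
caps [[-48.2  41.9]] [[ -24.6 -133.6]] [[ 32.4 111.4]] [[ 0.45242131 -0.27214883  0.041     ]]
flap [[  2.5  45.6]
 [ -0.7 -46.5]]
```

Run:
```python
from h import *
def ray(n,p):
    P=bot.camera_params(n);K,R,t=map(np.array,(P["camera_matrix"],P["R"],P["t"]));d=R.T@np.linalg.inv(K)@[*p,1];return -R.T@t,d/np.linalg.norm(d)
for a,b in(((150,15),(305,22)),((212,12),(305,22)),((150,15),(318,17))):
    c1,d1=ray("scene",a);c2,d2=ray("side",b);s,*_=np.linalg.lstsq(np.c_[d1,-d2],c2-c1,rcond=None)
    p,q=c1+s[0]*d1,c2+s[1]*d2;print(p,q)
```

```text
[0.56144293 0.02627872 0.48949766] [0.55725209 0.02377728 0.47154628]
[ 0.54437809 -0.06100822  0.48588093] [ 0.54449804 -0.06094795  0.48632982]
[0.5924947  0.00695885 0.4849406 ] [0.5927391  0.00709413 0.48603242]
```

Call:
jog_arm --targets '[0.0854,-0.0226,-0.0243,0,0,0,0,0.0854,-0.0226,-0.0243,0,0,0,0,0.0854,-0.0226,-0.0243,0,0,0,0,0.0854,-0.0226,-0.0243,0,0,0,0]'

```text
clock: 0.48
eef_pos: [0.2404, 0.4494, 0.2559]
ee_rot: [-0.0, 0.155, 0.988, -0.0]
contact_force: [1.2, -0.4, 0.7]
gripper_width: 0.0858
gripper_force: 0.0
```

Call:
jog_arm --targets '[0.0854,-0.0226,-0.0243,0,0,0,0,0.0854,-0.0226,-0.0243,0,0,0,0,0.0854,-0.0226,-0.0243,0,0,0,0,0.0854,-0.0226,-0.0243,0,0,0,0,0.0854,-0.0226,-0.0243,0,0,0,0,0.0854,-0.0226,-0.0243,0,0,0,0,0.0854,-0.0226,-0.0243,0,0,0,0,0.0854,-0.0226,-0.0243,0,0,0,0,0.0854,-0.0226,-0.0243,0,0,0,0,0.0854,-0.0226,-0.0243,0,0,0,0,0.0854,-0.0108,-0.0294,0,0,0,0,0.0854,-0.0108,-0.0294,0,0,0,0,0.0854,-0.0108,-0.0294,0,0,0,0,0.0854,-0.0108,-0.0294,0,0,0,0,0.0854,-0.0108,-0.0294,0,0,0,0,0.0854,-0.0108,-0.0294,0,0,0,0,0.0854,-0.0108,-0.0294,0,0,0,0,0.0854,-0.0108,-0.0294,0,0,0,0]'

```text
clock: 1.98
eef_pos: [0.3905, -0.1017, 0.2563]
ee_rot: [-0.0, 0.155, 0.988, -0.0]
contact_force: [0.6, 0.3, 0.1]
gripper_width: 0.0853
gripper_force: 0.0
```

Call:
jog_arm --targets '[0.0854,-0.0158,-0.0307,0,0,0,0,0.0854,-0.0158,-0.0307,0,0,0,0,0.0854,-0.0158,-0.0307,0,0,0,0,0.0854,-0.0158,-0.0307,0,0,0,0,0.0854,-0.0158,-0.0307,0,0,0,0,0.0854,-0.0158,-0.0307,0,0,0,0,0.0854,0,0,0,0,0,6.8,0.0854,0,0,0,0,0,6.8,0.0854,0,0,0,0,0,6.8,0.0854,0,0,0,0,0,6.8,0.0854,0,0,0,0,0,6.8,0.0854,0,0,0,0,0,6.8,0.0854,0,0,0,0,0,6.8,0.0854,0,0,0,0,0,6.8,0.0854,0,0,0,0,0,6.8,0.0854,0,0,0,0,0,0]'

```text
clock: 3.32
eef_pos: [0.4245, -0.3044, 0.2561]
ee_rot: [-0.0, 0.638, 0.77, -0.0]
contact_force: [0.2, 0.9, 0.3]
gripper_width: 0.0856
gripper_force: 0.0
```

Run:
```python
from h import *
import cv2
from scipy.spatial.transform import Rotation as Ro
s=bot.sense();q=s["ee_rot"];M=Ro.from_quat([q[1],q[2],q[3],q[0]]).as_matrix()
im=bot.capture("wrist");cv2.imwrite("pics/w1.png",im[:,:,::-1])
print(s["eef_pos"],s["joint_pos"].round(2),M.round(4).tolist())
a=np.radians(-25.1);R=np.array([[np.cos(a),-np.sin(a)],[np.sin(a),np.cos(a)]]);t=np.array([.479,-.331])
print("box xy",(s["eef_pos"][:2]-t)@R,"tool y in box deg",np.degrees(np.arctan2(M[1,1],M[0,1]))+25.1)
P=bot.camera_params("wrist");T=np.array(P["T_tool_cam"]);K=np.array(P["camera_matrix"])
def proj(b,z):
    w=np.r_[t+R@np.array(b),z];c=T[:3,:3].T@(M.T@(w-s["eef_pos"])-T[:3,3]);u=K@c;return (u[:2]/u[2]).round(0)
for b,z in(((-.125,-.06),.06),((-.125,-.004),.06),((-.003,-.076),.102),((-.003,.076),.102),((0,-.051),.1),((-.079,-.032),.089),((-.029,-.032),.089)):print(b,proj(b,z))
```

```text
[ 0.42447369 -0.30443316  0.2560995 ] [-0.75  0.25  1.68 -0.    1.22 -0.94] [[-0.1856, 0.9826, -0.0005], [0.9826, 0.1856, 0.0003], [0.0004, -0.0004, -1.0]]
box xy [-0.06064696  0.00092807] tool y in box deg 35.795281038748136
(-0.125, -0.06) [245. 192.]
(-0.125, -0.004) [273. 151.]
(-0.003, -0.076) [326. 279.]
(-0.003, 0.076) [421. 164.]
(0, -0.051) [342. 263.]
(-0.079, -0.032) [291. 204.]
(-0.029, -0.032) [330. 230.]
```

View pics/w1.png

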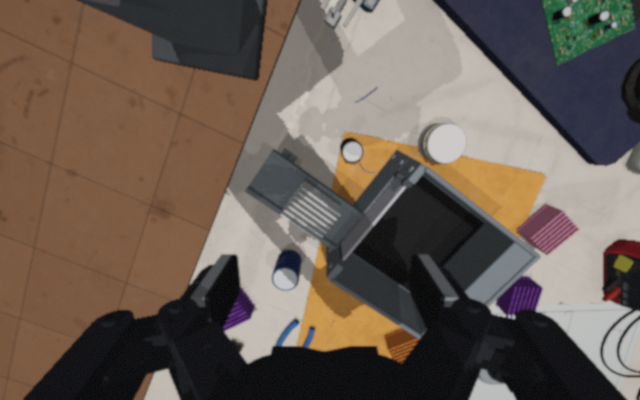

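The wrist view agrees with the model at the tray's end: the corners appear at (247,187) and (273,149). The open fingertips at row 258 put the tips about 12 mm ahead of the TCP. The box's front-left corner appears near (400,152), while my prediction was (421,164), so I'll check it in a zoom with the model overlaid.

```bash
cat >> h.py <<'E'
from scipy.spatial.transform import Rotation as Ro
a=np.radians(-25.1);R=np.array([[np.cos(a),-np.sin(a)],[np.sin(a),np.cos(a)]]);t=np.array([.479,-.331])
def wcam(s):
    q=s["ee_rot"];M=Ro.from_quat([q[1],q[2],q[3],q[0]]).as_matrix();P=bot.camera_params("wrist");T=np.array(P["T_tool_cam"]);K=np.array(P["camera_matrix"])
    Rw=M@T[:3,:3];return K,Rw,s["eef_pos"]+M@T[:3,3]
def proj(s,b,z):
    K,Rw,c=wcam(s);u=K@(Rw.T@(np.r_[t+R@np.array(b),z]-c));return u[:2]/u[2]
def wcast(s,px,z):
    K,Rw,c=wcam(s);d=(Rw@np.linalg.inv(K)@np.c_[px,np.ones(len(px))].T).T
    return ((c+d*((z-c[2])/d[:,2])[:,None])[:,:2]-t)@R*1e3
E
python3 - <<'E'
from h import *
import cv2
s=bot.sense();im=cv2.imread("pics/w1.png")
c=cv2.resize(im[130:290,230:445],None,fx=3.7,fy=3.7,interpolation=cv2.INTER_CUBIC)
for b,z in(((-.125,-.06),.066),((-.125,-.004),.066),((-.003,-.076),.102),((-.003,.076),.102),((.157,.076),.102),((0,-.051),.1),((-.079,-.032),.089),((-.029,-.032),.089)):
    u=(proj(s,b,z)-[229.5,129.5])*3.7;cv2.circle(c,tuple(int(v) for v in u),5,(0,0,255),1)
cv2.imwrite("pics/w1c.png",c)
E
```

```text
(no output)
```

View pics/w1c.png

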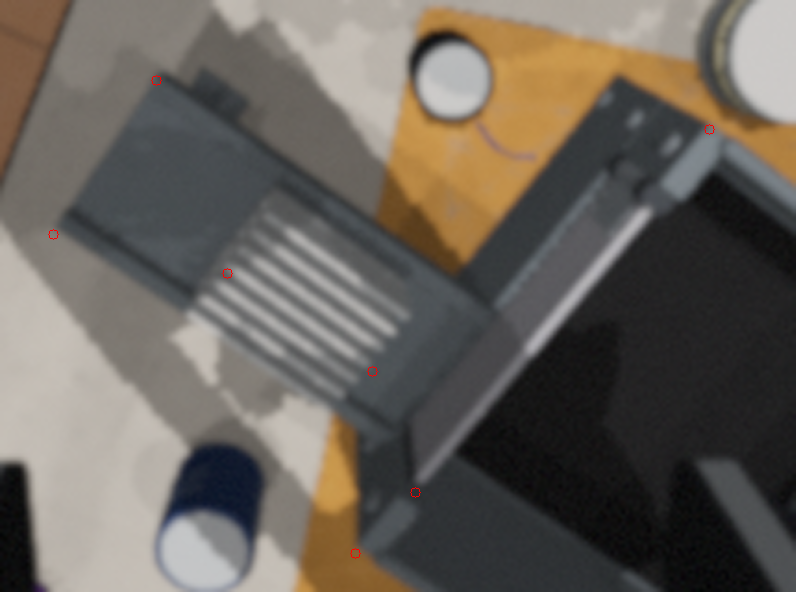

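The overlay matches to about 3 px. In crop pixels the front corners are at (362,545) and (720,133), the tray end at (62,218) and (163,75), and the sink top at (270,188), (192,306), (345,395), (408,320). I'll cast those.

Run:
```python
from h import *
s=bot.sense();W=lambda l:np.array(l)/3.7+[229.5,129.5]
print(wcast(s,W([[362,545],[720,133],[418,487]]),.102).round(1))
print(wcast(s,W([[62,218],[163,75]]),.066).round(1))
print(wcast(s,W([[270,188],[192,306],[345,395],[408,320]]),.089).round(1))
```

```text
[[ -3.  -72.7]
 [ -0.3  76.9]
 [ -1.3 -48.4]]
[[-125.6  -54.1]
 [-124.5   -1.6]]
[[-83.2  -5.2]
 [-81.5 -45.7]
 [-31.1 -42.5]
 [-30.3 -13.5]]
```

Call:
jog_arm --targets '[0.0854,0,0,0.03,0,0,0,0.0854,0,0,0.03,0,0,0,0.0854,0,0,0.03,0,0,0,0.0854,0,0,0.03,0,0,0,0.0854,0,0,0.02,0,0,0,0.0854,0,0,0.01,0,0,0,0.0854,0,0,0.008,0,0,0,0.0854,0,0,0.006,0,0,0,0.0854,0,0,0,0,0,0,0.0854,0,0,0,0,0,0]'

```text
clock: 4.2
eef_pos: [0.4251, -0.305, 0.093]
ee_rot: [0.001, 0.636, 0.771, -0.0]
contact_force: [-0.5, 0.3, 0.0]
gripper_width: 0.0852
gripper_force: 0.0
```

Run:
```python
from h import *
import cv2
s=bot.sense();print(s["contact_force"],s["eef_pos"],(s["eef_pos"][:2]-t)@R)
i=bot.capture("scene")[170:250,310:420,::-1];j=bot.capture("side")[160:240,240:350,::-1]
cv2.imwrite("pics/d1.png",cv2.resize(np.vstack([i,j]),None,fx=3.7,fy=3.7,interpolation=cv2.INTER_CUBIC))
```

```text
[-0.4578391   0.27515918  0.00475934] [ 0.42512395 -0.30502721  0.09300287] [-0.05980611  0.00066596]
```

View pics/d1.png

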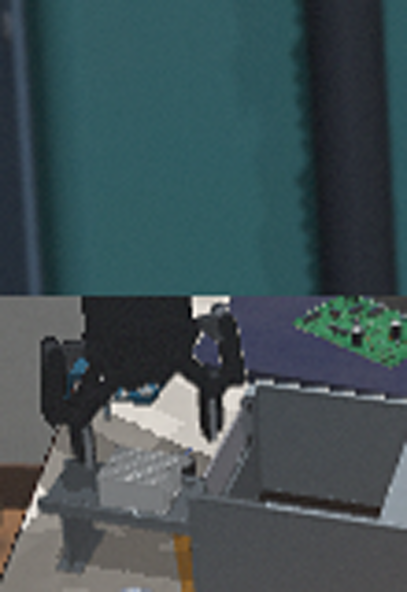

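The arm now blocks the scene view. In the side view finger B is behind the sink at (85,460) and finger A is in front of the flap at (208,435), both as planned. Next I lower to pushing height.

Call:
jog_arm --targets '[0.0854,0,0,0.004,0,0,0,0.0854,0,0,0.004,0,0,0,0.0854,0,0,0.003,0,0,0,0.0854,0,0,0,0,0,0]'

```text
clock: 4.63
eef_pos: [0.4243, -0.3043, 0.0808]
ee_rot: [-0.0, 0.636, 0.771, -0.0]
contact_force: [0.5, 0.1, -0.8]
gripper_width: 0.0852
gripper_force: 0.0
```

Call:
jog_arm --targets '[0.0854,-0.00175,0.00243,0,0,0,0,0.0854,-0.00175,0.00243,0,0,0,0,0.0854,-0.00175,0.00243,0,0,0,0,0.0854,-0.00175,0.00243,0,0,0,0,0.0854,-0.00175,0.00243,0,0,0,0,0.0854,-0.00175,0.00243,0,0,0,0,0.0854,0,0,0,0,0,0]'

```text
clock: 5.22
eef_pos: [0.4399, -0.311, 0.0811]
ee_rot: [-0.002, 0.636, 0.771, -0.0]
contact_force: [-5.2, 2.6, 2.2]
gripper_width: 0.0852
gripper_force: 2.5
```

Run:
```python
from h import *
import cv2
s=bot.sense();print(s["contact_force"],s["eef_pos"],(s["eef_pos"][:2]-t)@R)
i=bot.capture("wrist")[150:400,150:500,::-1];j=bot.capture("side")[150:250,240:380,::-1]
cv2.imwrite("pics/d2.png",np.vstack([cv2.resize(i,(490,350)),cv2.resize(j,(490,350),interpolation=cv2.INTER_CUBIC)])[110:])
```

```text
[-5.21531315  2.57286993  2.22592825] [ 0.43986833 -0.31104842  0.08106303] [-0.04389987  0.0014679 ]
```

View pics/d2.png

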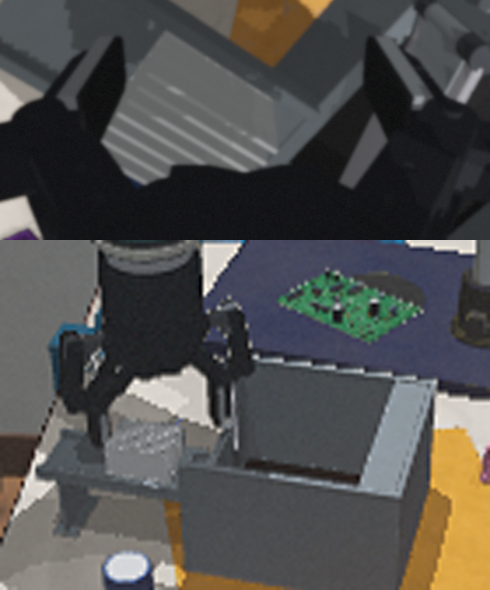

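The flap is open with finger A in the doorway, and finger B is against the sink's rear end, which is still clear of the flap. The force is about 6 N, as expected, so I keep pushing.

Call:
jog_arm --targets '[0.0854,-0.00175,0.00243,0,0,0,0,0.0854,-0.00175,0.00243,0,0,0,0,0.0854,-0.00175,0.00243,0,0,0,0,0.0854,-0.00175,0.00243,0,0,0,0,0.0854,-0.00175,0.00243,0,0,0,0,0.0854,-0.00175,0.00243,0,0,0,0,0.0854,-0.00175,0.00243,0,0,0,0,0.0854,-0.00175,0.00243,0,0,0,0,0.0854,-0.00175,0.00243,0,0,0,0,0.0854,-0.00175,0.00243,0,0,0,0,0.0854,-0.00175,0.00243,0,0,0,0,0.0854,-0.00175,0.00243,0,0,0,0,0.0854,-0.00175,0.00243,0,0,0,0,0.0854,-0.00175,0.00243,0,0,0,0,0.0854,-0.00175,0.00243,0,0,0,0,0.0854,-0.00175,0.00243,0,0,0,0,0.0854,0,0,0,0,0,0]'

```text
clock: 6.73
eef_pos: [0.4831, -0.3323, 0.0807]
ee_rot: [-0.002, 0.636, 0.771, -0.001]
contact_force: [-4.8, -2.1, -1.3]
gripper_width: 0.0853
gripper_force: 2.7
```

Run:
```python
from h import *
import cv2
s=bot.sense();print(s["contact_force"],s["eef_pos"],(s["eef_pos"][:2]-t)@R)
i=bot.capture("wrist")[100:350,150:500,::-1];j=bot.capture("side")[150:250,240:380,::-1]
cv2.imwrite("pics/d3.png",np.vstack([cv2.resize(i,(490,350)),cv2.resize(j,(490,350),interpolation=cv2.INTER_CUBIC)])[110:])
```

```text
[-4.7574724  -2.08818024 -1.28595237] [ 0.48308649 -0.33229051  0.08072167] [0.00424803 0.00056484]
```

View pics/d3.png

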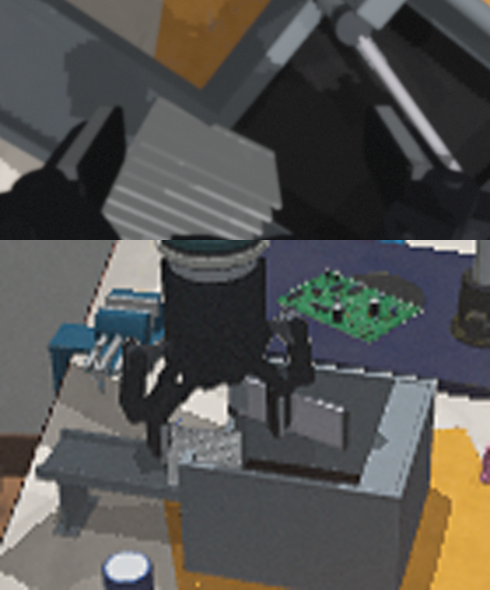

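The flap is wide open on finger A and the sink is halfway over the sill, still straight. Pushing on.

Call:
jog_arm --targets '[0.0854,-0.00175,0.00243,0,0,0,0,0.0854,-0.00175,0.00243,0,0,0,0,0.0854,-0.00175,0.00243,0,0,0,0,0.0854,-0.00175,0.00243,0,0,0,0,0.0854,-0.00175,0.00243,0,0,0,0,0.0854,-0.00175,0.00243,0,0,0,0,0.0854,-0.00175,0.00243,0,0,0,0,0.0854,-0.00175,0.00243,0,0,0,0,0.0854,-0.00175,0.00243,0,0,0,0,0.0854,-0.00117,0.00162,0,0,0,0,0.0854,0,0,0,0,0,0,0.0854,0,0,0,0,0,0,0.0854,0,0,0,0,0,0,0.0854,0,0,0,0,0,0]'

```text
clock: 8.0
eef_pos: [0.5113, -0.3449, 0.0815]
ee_rot: [0.001, 0.637, 0.771, -0.0]
contact_force: [-0.3, -3.8, -2.5]
gripper_width: 0.0853
gripper_force: 1.7
```

Run:
```python
from h import *
import cv2
s=bot.sense();print(s["contact_force"],s["eef_pos"],(s["eef_pos"][:2]-t)@R)
i=bot.capture("wrist")[100:350,150:500,::-1];j=bot.capture("side")[150:250,240:380,::-1]
cv2.imwrite("pics/d4.png",np.vstack([cv2.resize(i,(490,350)),cv2.resize(j,(490,350),interpolation=cv2.INTER_CUBIC)])[110:])
```

```text
[-0.3115993  -3.75023208 -2.48407321] [ 0.51127036 -0.34491682  0.0815261 ] [0.03512654 0.00108643]
```

View pics/d4.png

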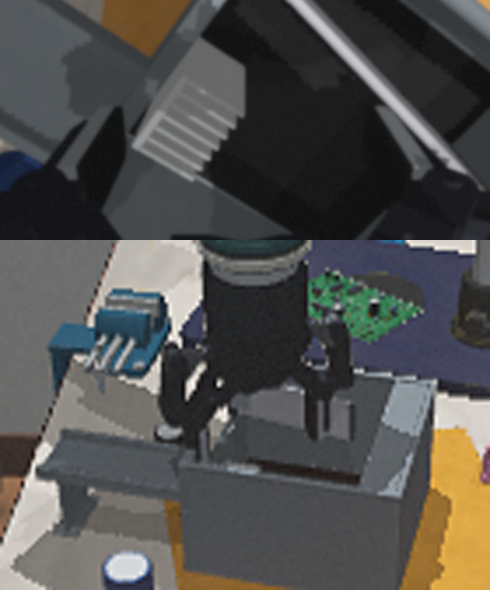

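The sink has tipped over the sill: in the wrist view its corners are at about (133,148), (200,40), (245,70) and (195,180). I need to know how high it is. I've used all 10 picture views, so I'll work from numbers.

Run:
```python
from h import *
import cv2
s=bot.sense()
d=lambda u:((u-[150,100])*1.4-[0,110]).round(0)
for z in(.035,.056,.08):
    print(z,[d(proj(s,b,z)).tolist() for b in((.005,-.051),(.005,-.013),(.034,-.013),(.034,-.051))])
print("sill",[d(proj(s,b,.06)).tolist() for b in((.005,-.055),(.005,0),(-.003,-.055),(-.003,-.004))])
i=bot.capture("wrist");g=cv2.cvtColor(i,cv2.COLOR_RGB2GRAY);p=cv2.cvtColor(cv2.imread("pics/d4.png"),cv2.COLOR_BGR2GRAY)
m=(g>105).astype('uint8')
n,l,st,c=cv2.connectedComponentsWithStats(cv2.morphologyEx(m,cv2.MORPH_CLOSE,np.ones((5,5))))
for k in range(1,n):
    if 300<st[k,4]<15000: 
        q=np.argwhere(l==k)[:,::-1].astype('float32');print(st[k],d(cv2.boxPoints(cv2.minAreaRect(q))).tolist(),i[l==k].mean(0).round())
```

```text
0.035 [[124.0, 134.0], [169.0, 72.0], [224.0, 107.0], [177.0, 166.0]]
0.056 [[109.0, 162.0], [159.0, 93.0], [221.0, 132.0], [169.0, 197.0]]
0.08 [[88.0, 203.0], [145.0, 126.0], [217.0, 170.0], [158.0, 242.0]]
sill [[101.0, 175.0], [176.0, 72.0], [84.0, 165.0], [152.0, 69.0]]
[ 336  152  148  151 2060] [[256.0, -32.0], [269.0, -44.0], [469.0, 169.0], [456.0, 181.0]] [164. 163. 168.]
[ 244  226   79   86 3321] [[130.0, 146.0], [190.0, 44.0], [266.0, 89.0], [207.0, 191.0]] [117. 118. 119.]
[133 372  34  28 494] [[-24.0, 309.0], [-24.0, 271.0], [22.0, 271.0], [22.0, 309.0]] [197. 191. 184.]
```

The blob fits a sink standing on its front end: a 38×29 mm face on top at z ≈ 0.05 and x ≈ 12–42, so its centre is at about z 0.03, inside the bin. The flap has been held open for over 0.3 s since, so I withdraw along the same line.

Call:
jog_arm --targets '[0.0854,0.00292,-0.00405,0,0,0,0,0.0854,0.00292,-0.00405,0,0,0,0,0.0854,0.00292,-0.00405,0,0,0,0,0.0854,0.00292,-0.00405,0,0,0,0,0.0854,0.00292,-0.00405,0,0,0,0,0.0854,0.00292,-0.00405,0,0,0,0,0.0854,0.00292,-0.00405,0,0,0,0,0.0854,0.00292,-0.00405,0,0,0,0,0.0854,0.00292,-0.00405,0,0,0,0,0.0854,0.00292,-0.00405,0,0,0,0,0.0854,0.00292,-0.00405,0,0,0,0,0.0854,0.00292,-0.00405,0,0,0,0,0.0854,0.00292,-0.00405,0,0,0,0,0.0854,0.00292,-0.00405,0,0,0,0]'

```text
clock: 9.32
eef_pos: [0.4453, -0.3143, 0.0812]
ee_rot: [-0.001, 0.637, 0.771, -0.0]
contact_force: [-4.5, -3.2, 0.3]
gripper_width: 0.085
gripper_force: 2.2
```

Call:
jog_arm --targets '[0.0854,0.00175,-0.00243,0,0,0,0,0.0854,0.00175,-0.00243,0,0,0,0,0.0854,0.00175,-0.00243,0,0,0,0,0.0854,0.00175,-0.00243,0,0,0,0,0.0854,0.00175,-0.00243,0,0,0,0,0.0854,0.00175,-0.00243,0,0,0,0,0.0854,0.00175,-0.00243,0,0,0,0,0.0854,0.00175,-0.00243,0,0,0,0,0.0854,0.00175,-0.00243,0,0,0,0,0.0854,0.00175,-0.00243,0,0,0,0,0.0854,0,0,0,0,0,0]'

```text
clock: 10.23
eef_pos: [0.4196, -0.302, 0.0813]
ee_rot: [-0.0, 0.637, 0.771, 0.0]
contact_force: [0.4, -0.1, 0.4]
gripper_width: 0.0853
gripper_force: 0.0
```

Call:
jog_arm --targets '[0.0854,0,0,-0.01,0,0,0,0.0854,0,0,-0.02,0,0,0,0.0854,0,0,-0.03,0,0,0,0.0854,0,0,-0.03,0,0,0,0.0854,0,0,-0.03,0,0,0,0.0854,0,0,-0.03,0,0,0,0.0854,0,0,-0.025,0,0,0,0.0854,0,0,0,0,0,0,0.0854,0,0,0,0,0,0]'

```text
clock: 10.98
eef_pos: [0.4211, -0.3033, 0.2587]
ee_rot: [0.002, 0.636, 0.771, -0.0]
contact_force: [-0.3, -0.6, -0.8]
gripper_width: 0.085
gripper_force: 0.0
```

Run:
```python
from h import *
import cv2
s=bot.sense();print(s["contact_force"],s["eef_pos"],(s["eef_pos"][:2]-t)@R)
i=bot.capture("wrist");cv2.imwrite("pics/w2.png",i[:,:,::-1]);o=cv2.cvtColor(cv2.imread("pics/w1.png"),cv2.COLOR_BGR2GRAY);g=cv2.cvtColor(i,cv2.COLOR_RGB2GRAY)
for nm,im in(("before",o),("after",g)):
    m=(im>125).astype('uint8')
    n,l,st,c=cv2.connectedComponentsWithStats(m)
    print(nm)
    for k in range(1,n):
        if 15<st[k,4]<1500 and 270<c[k,0]<520 and 120<c[k,1]<300:
            q=np.argwhere(l==k)[:,::-1].astype('float32');print(st[k,4],c[k].round(1),wcast(s,[c[k]],.102 if st[k,4]<200 else .04).round(0),cv2.boxPoints(cv2.minAreaRect(q)).round(0).tolist())
a,b=[wcast(s,[proj(s,p,.1)],.1) for p in((0,.053),(0,-.051))]
print(proj(s,(0,.053),.1),proj(s,(0,-.051),.1))
# sink in bin: grey pixels in projected bin quad at z=.05
q=np.array([proj(s,p,.05) for p in((.008,-.07),(.008,.07),(.12,.07),(.12,-.07))]).astype(int)
mk=np.zeros_like(g);cv2.fillConvexPoly(mk,q,1);y,x=np.nonzero(mk&(g>75));print(len(x),wcast(s,np.c_[x,y],.05).mean(0) if len(x) else 0)
```

```text
[-0.29877936 -0.55872349 -0.84048411] [ 0.42110946 -0.30331183  0.25873093] [-0.06416917  0.00051641]
before
88 [416.8 174.1] [[-2. 66.]] [[410.0, 179.0], [421.0, 165.0], [425.0, 169.0], [413.0, 182.0]]
18 [434.1 174.6] [[12. 75.]] [[428.0, 170.0], [428.0, 170.0], [440.0, 179.0], [440.0, 180.0]]
176 [388.3 205.1] [[-4. 26.]] [[370.0, 224.0], [403.0, 185.0], [405.0, 187.0], [373.0, 226.0]]
103 [318.6 200.1] [[-63. -10.]] [[306.0, 193.0], [308.0, 190.0], [334.0, 210.0], [332.0, 212.0]]
146 [319.6 207.8] [[-57. -16.]] [[302.0, 197.0], [304.0, 194.0], [337.0, 218.0], [335.0, 221.0]]
147 [314.6 211.1] [[-59. -22.]] [[297.0, 201.0], [299.0, 198.0], [333.0, 222.0], [331.0, 225.0]]
146 [309.1 214.1] [[-62. -28.]] [[291.0, 203.0], [293.0, 200.0], [328.0, 225.0], [326.0, 228.0]]
128 [303.2 216.6] [[-65. -34.]] [[287.0, 208.0], [290.0, 205.0], [322.0, 228.0], [320.0, 231.0]]
93 [295.3 217.8] [[-71. -39.]] [[283.0, 211.0], [285.0, 208.0], [309.0, 225.0], [307.0, 228.0]]
1329 [498.7 273.2] [[198.  30.]] [[465.0, 291.0], [517.0, 242.0], [531.0, 257.0], [479.0, 306.0]]
after
142 [393. 202.] [[-2. 31.]] [[378.0, 217.0], [405.0, 185.0], [408.0, 187.0], [381.0, 219.0]]
833 [312.8 206.5] [[-53. -38.]] [[288.0, 208.0], [315.0, 187.0], [336.0, 214.0], [309.0, 235.0]]
22 [376.2 222.4] [[-2.  5.]] [[373.0, 223.0], [377.0, 219.0], [379.0, 222.0], [375.0, 226.0]]
35 [297.5 231. ] [[-61. -50.]] [[292.0, 229.0], [298.0, 225.0], [302.0, 231.0], [296.0, 235.0]]
1286 [498.2 273.2] [[197.  30.]] [[466.0, 291.0], [516.0, 243.0], [530.0, 257.0], [479.0, 305.0]]
[408.76647037 185.19824837] [344.26110439 262.06657487]
1525 [27.93066511  0.94928119]
```

Run:
```python
from h import *
import cv2
s=bot.sense()
i=bot.capture("wrist");g=cv2.cvtColor(i,cv2.COLOR_RGB2GRAY)
sd=bot.capture("side");g0=cv2.cvtColor(cv2.imread("pics/side0.png"),cv2.COLOR_BGR2GRAY);g1=cv2.cvtColor(sd,cv2.COLOR_RGB2GRAY)
print("side before");print(g0[198:226:3,250:300:4]);print("after");print(g1[198:226:3,250:300:4])
# wrist sampled on deck/top plane grid, box coords
for z in(.06,.089):
    print("wrist z",z)
    for y in(-50,-44,-38,-32,-26,-20,-14):print(y,[int(g[tuple(int(round(v)) for v in proj(s,(x/1e3,y/1e3),z)[::-1])]) for x in range(-120,0,8)])
print("in bin z=.056")
for y in range(-60,30,6):print(y,[int(g[tuple(int(round(v)) for v in proj(s,(x/1e3,y/1e3),.056)[::-1])]) for x in range(4,80,6)])
```

```text
side before
[[111  29 211 211 209 212 215 212 215 215 215 215 215]
 [112 226 212 208 208 212 152 215 213 211 211 215 206]
 [108 215 143 158 205 178 121 182 118 184 222 211  89]
 [ 49 213 154 133  86 184 121 174 151 118  44 215  96]
 [190 200 150 153 139 123 119 151 152 121  75 154  99]
 [218 152 151 152 145 122 122 125 124 112  99 130 109]
 [ 78  67 118 146 138 158 131 123 123  83 135  79  74]
 [216 196  76  77  76  72  69 149 153 121 153  78  79]
 [214 215  66  68 196 201 180 114  82  75  76  78  78]
 [211 194  68  67  70 194 198 197 196 172 164  76  81]]
after
[[110  29 142 117 110 113 112 193 195 196 195 196 195]
 [110 154 143 140 139 116 197 195 194 191 193 195 176]
 [109 143  89 103 138 217 216 194 197 200 202 192  90]
 [ 49 143  98  82  72  74  75  89 119  43  34 197  97]
 [121 129  88  88  88  86  98 103  80  81  74  99  97]
 [145  85  87  86  97  94 150 148 151 152  98  90  98]
 [ 72  71  89  94 125 152 150 149 150  91  88  77  74]
 [145 133  75  76  71  73  71 100  97  99  95  77  76]
 [145 144  62  64 112 117 109  83  81  72  76  77  76]
 [142 124  63  65  66 114 116 118 11
[... 1198 characters left out ...]
, 20, 16]
-42 [70, 70, 109, 23, 33, 27, 15, 14, 17, 19, 10, 12, 15]
-36 [72, 70, 112, 94, 96, 73, 17, 18, 17, 10, 8, 15, 14]
-30 [71, 71, 116, 94, 93, 80, 21, 19, 21, 24, 20, 22, 18]
-24 [72, 72, 113, 102, 95, 83, 20, 18, 18, 20, 20, 26, 30]
-18 [71, 70, 111, 96, 100, 78, 21, 20, 23, 33, 34, 33, 29]
-12 [73, 70, 115, 93, 102, 94, 20, 28, 33, 37, 33, 33, 21]
-6 [84, 89, 152, 94, 91, 63, 21, 35, 33, 34, 33, 33, 29]
0 [90, 90, 117, 100, 88, 60, 30, 35, 37, 35, 36, 33, 32]
6 [90, 91, 154, 51, 23, 25, 34, 34, 34, 34, 33, 32, 32]
12 [91, 90, 172, 26, 23, 33, 35, 33, 33, 33, 36, 32, 33]
18 [90, 91, 172, 38, 33, 34, 35, 34, 33, 35, 33, 34, 32]
24 [91, 91, 171, 37, 33, 33, 34, 36, 34, 35, 34, 36, 30]
```

The tray is empty: the bright patch is smooth lit deck at deck height, and the sink's outline is gone from the side view. A 38 mm wide grey object stands in the bin just behind the sill, the flap edge is straight along the doorway, and no contact force remains. Handing in.

```bash
python3 -c "
from cell import bot
print(bot.finish_job())"
```

```text
the job is handed in; nothing more can be done
None
```

I posted the heat sink into the bin with the flap held open, drew the fingers back out so the flap shut, and handed the job in after about 11 s on the robot clock; no verdict was returned.

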